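# Shake up the spray bottle on the loose touch mixer

## Task

Shake up the spray bottle on the bench-top mixer. The mixer slides easily: push it back until its back is flush against the aluminium angle screwed to the bench, and, with it braced there, press its power button fully in and hold it for half a second. Then hold the bottle upright on the mixer's round rubber head, press the head fully down with it for about a second, and stand the bottle back on the bench clear of the mixer, leaving the mixer flush against the angle and everything else where it was.

Things in the scene. Friction and masses are not known exactly. Their poses are not given: they have to be found in the camera images.
- stop: the stop: a 180 mm length of 30 x 30 x 3 mm aluminium angle screwed to the bench; one flange is upright and faces the robot, the other lies on the bench behind it. Origin on the bench at the middle of the foot of the upright face; x horizontal, square into that face (away from the robot), y along the angle, z up.
- stop_face (a point): middle of the stop's front face, 15 mm above the bench, axes as stop.
- mixer: grey mixer, loose, 0.6 kg, on smooth hard feet (friction about 0.18: it slides under a light push). 120 mm deep (x), 104 wide (y), 66 high to its black deck. Upright front to z 20 mm, above it a panel sloping back. Starts 15 to 45 mm short of the stop, up to 0.15 rad askew. Origin under its middle, on the bench; x from front to back, z up.
- mixer_back (a point): middle of the mixer's flat upright back (60 mm behind its origin), 15 mm above the bench; against the stop its x in the frame of stop_face is 0. Axes as mixer.
- mixer_button (a joint): travel of the power button, m: 0 out, 0.006 fully in; sprung, starts to move at about 4.5 N and is fully in at about 6.5 N; it springs out when released.
- button_top (a point): centre of the power button's face: plain, round, 26 mm across, mid panel, 10 mm proud of the panel, 7 of its 35 mm bezel. z axis points out along the button, 50 deg from vertical, up and to the mixer's front: press along -z. The deck's lip overhangs the panel to mixer x -44 mm, underside z 61, so tilt the tool; a fixed dial 17 mm across sits 34 mm to +y. Moves with the button.
- mixer_head (a joint): travel of the rubber head, m: 0 up, 0.008 fully down; sprung, starts to move at about 4 N and is fully down at about 9 N (the bottle's weight alone does not move it).
- head_floor (a point): centre of the dished floor of the mixer's head, a round black rubber dish 68 mm across on top of the deck, 20 mm behind the mixer's middle; the floor is 81 mm above the bench when up, 56 mm across, with a lip 5 mm high round it. The point moves with the head, z up.
- bottle: pale grey pump spray bottle standing alone on the open front of the bench (not the like one by the back wall), 0.13 kg: a straight round body 42 mm across up to 138 mm, then a narrower pump head (24 mm across) to 171 mm. Grasp the body, not above 138 mm. Origin at the middle of its underside, z up.
- fastener_pack: bystander: clear fastener box with a card header, 55 x 73 x 26 mm; origin under its middle. Leave it.
- strap_roll: bystander: roll of perforated steel strap, 69 mm across, 19 mm high; origin under its middle. Leave it.
- screw_box: bystander: screw carton 67 x 121 x 35 mm; origin under its middle. Leave it.
- line_spool: bystander: white spool of line, 53 mm across, 50 mm high; origin under its middle. Leave it.
There are look-alikes about, which are no part of the job. Leave any turquoise look-alike of the bottle alone.

How it is judged:
By the outcome, as a careful person would: the job done as asked, in the order asked, and still so for the second after the job is handed in, with the robot touching nothing.
It also fails if it takes over 62 s, if anything falls off the work surface, if the arm or the gripper's body presses on something with over 40 N, if the wrist force passes 120 N, or if a joint passes its speed limit or range.

## Robot

A 7-joint arm with a two-finger parallel gripper is mounted at the origin on a cart in front of the work surface, level with it; the furniture and walls round the work are solid. World frame = base frame: x ahead of the robot, y to its left, z up, the work surface at z = 0. Lengths are in m, angles in rad, forces in N, time in s.
With the tool pointing down it reaches from about 0.425 to 0.875 m from the base axis. Payload 4.7 kg.
Tool frame: the origin (TCP) lies between the finger pads; the fingertips stand 22 mm ahead of it and the grasp point (between the pads) lies 3 mm ahead of it (manip.nose_length is the distance from the TCP to the fingertips, in m); z points along the fingers, y is the line along which they close (so a half turn about z gives the same grasp; the last joint's range is limited). The gripper opens to 85 mm and grips with 20 to 120 N. Pads are 22 mm wide; open, the fingers measure 114 mm over their backs; the gripper's body (76 mm by 85 mm) begins 54 mm behind the grasp point. The pads swing forward as they close: fully open they stand 13 mm farther back than shut.
Start: joints at [1.236, 0.321, -0.07, 1.45, 0.023, 1.371, -0.057], TCP at [0.222, -0.611, 0.253] pointing down, gripper open.
Joint ranges: [-2.86, 2.86], [-0.3, 2.09], [-1.38, 1.24], [0.06, 2.45], [-1.56, 4.7], [0.09, 2.05], [-2.69, 2.69]. Speed limits (rad/s): [2.57, 2.57, 3.14, 3.14, 3.14, 3.14, 3.14].

## Interface

Orientations are given as a 3x3 rotation matrix whose columns are the frame's x, y, z axes.
In Python, from station import manip, read_camera, camera_model gives the robot as it stands.
- The arm moves only by the tool jog_arm, never from a script. Its argument "commands" is one flat list of numbers, 7 for each row, row after row: the turn, a rotation vector about the world's x, y, z in rad, then the shift along the world's x, y, z in cm, then the closure in counts, from 0 (fully open) to 255 (shut). A call has 1 to 8 rows; each row shifts and turns the commanded pose from where the row before left it; what a row does not reach is not made up. A row lasts 1/10 s, in which the tool goes at most 50 mm and 8.59 degrees, less where a joint would pass 70% of its speed; a pose out of reach is approached as far as the arm can. A call with a gripper value outside its range is refused whole. The fingers move at their own pace and stop on an object; "force" is the grip in N (left out, the last holds). Time passes only in rows, so rows that do not move let the fingers close. It gives the time, the measured TCP pose, the force, the opening and the grip force at its end, in the units of the state.
- manip.get_obs(): the state, without advancing time (a new reading comes with each control period).
- read_camera(name): name is "scene" or "top"; returns the picture (400x640x3 uint8, blue, green, red); there is no depth.
- camera_model(name): a dict with "fx", "fy", "cx", "cy" (pixels), "rvec" (rotation vector, rad) and "tvec" (3), from world to camera coordinates, as OpenCV has them. Camera axes: x right, y down, z forward; pixel columns grow to the right and rows downward; lengths in m; the calibration is good to about 2 mm. A picture is of the moment at which its call begins. camera_model takes no time and is no camera call.
- manip.hand_in(): hands the job in; it is judged then, once.
The state is a dict: "time": time; "qpos": joint angles; "joint_vel": joint speeds; "joint_efforts": joint torques, N m; "ee_pos": TCP position; "tcp_rot": TCP orientation; "contact_force": force on the tool from outside, world axes, zero at the start; "moment": the same for the moment, N m; "grip_width": opening from 0.0 (shut) to 1.0 (fully open); "grasp_force": force on a finger pad.
Only numpy, scipy, OpenCV 4.12 (cv2) and the standard library are available. Lean on these libraries where they do the work, as an engineer would, in place of code of your own. Each camera call takes 0.05 s, during which the arm holds its last target. There are 200 camera calls.

## Working session

There is one attempt and no reset: what is moved stays moved. The work goes in short steps, Python scripts to look and compute and a tool call to move; the robot and the scene stay as the last step left them, time stands still between calls to the robot, and variables do not carry over. Pictures are saved under pics/ and viewed, at most 10 in all, crops included, and the job is handed in when it is done.

Besides the shell and the picture viewer there is one more tool, called after "Request:" as name(argument=value, ...) on one line, values as JSON. jog_arm: Moves the arm, as the interface text tells. Its arguments: {"type":"object","properties":{"commands":{"type":"array"},"force":{"type":"number"}},"required":["commands"]}

```bash
ls; mkdir -p pics; cat > h.py <<'E'
import numpy as np, cv2
from station import manip, read_camera, camera_model
def cam(n):
    c=camera_model(n); K=np.array([[c['fx'],0,c['cx']],[0,c['fy'],c['cy']],[0,0,1.]])
    R=cv2.Rodrigues(np.array(c['rvec'],float))[0]; return K,R,np.array(c['tvec'],float).ravel()
def ray(n,u,v):
    K,R,t=cam(n); return -R.T@t, R.T@np.linalg.inv(K)@np.array([u,v,1.])
def plane(n,u,v,z):
    o,d=ray(n,u,v); return o+d*(z-o[2])/d[2]
def proj(n,p):
    K,R,t=cam(n); q=(R@np.atleast_2d(p).T).T+t; q=(K@q.T).T; return q[:,:2]/q[:,2:]
def tri(n1,p1,n2,p2):
    o1,d1=ray(n1,*p1); o2,d2=ray(n2,*p2)
    s=np.linalg.lstsq(np.c_[d1,-d2],o2-o1,rcond=None)[0]
    a=o1+d1*s[0]; b=o2+d2*s[1]; return (a+b)/2, np.linalg.norm(a-b)
E
python3 - <<'E'
from h import *
for n in('scene','top'):
    cv2.imwrite(f'pics/{n}0.png',read_camera(n)); K,R,t=cam(n); print(n,K[0,0],K[0,2],K[1,2],-R.T@t,R[2])
o=manip.get_obs();print(o['time'],o['ee_pos'],o['tcp_rot'],o['contact_force'],manip.nose_length)
E
```

```text
pics
scene 432.18580259395367 320.8479314477871 201.54283763549103 [-0.15190054  1.15217252  0.63771894] [ 0.51214547 -0.74755231 -0.42293329]
top 383.8747518695942 316.60768841732454 191.581020048878 [0.41439674 0.16260111 1.03399768] [ 0.09635908  0.01061179 -0.99529007]
0.1 [ 0.22196665 -0.61046737  0.25233814] [[ 9.39762751e-01  3.41826759e-01 -6.62054003e-04]
 [ 3.41827386e-01 -9.39761492e-01  1.54125865e-03]
 [-9.53294103e-05 -1.67472566e-03 -9.99998593e-01]] [ 0.47822928  0.41617653 -0.2551093 ] 0.022
```

View pics/scene0.png

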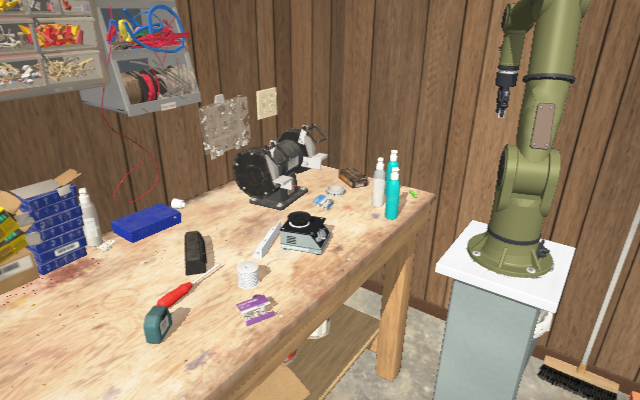

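View pics/top0.png

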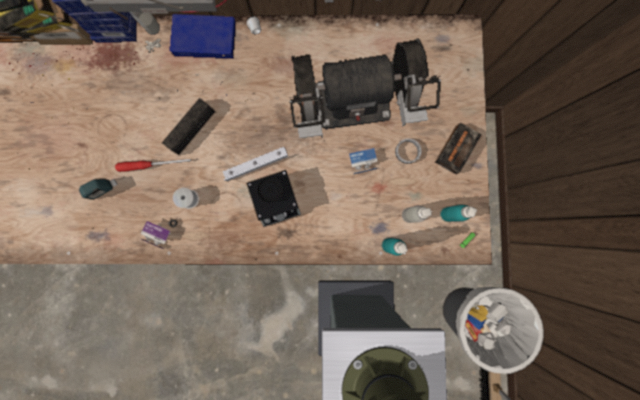

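The scene picture shows the candidates for the bottle:
- grey bottle at scene (378,185) / top (415,213), on the open front of the bench
- turquoise bottles at scene (392,195) and (393,165), top (395,245) and (458,213)
- grey look-alike by the back wall at scene (90,220) / top (148,22)

I choose the grey one at the front. The mixer is at top (273,197) and the stop runs from (225,175) to (287,153). Next is a close crop to check.

```bash
python3 - <<'E'
from h import *
t=cv2.imread('pics/top0.png'); s=cv2.imread('pics/scene0.png')
a=cv2.resize(t[140:235,215:310],(400,400),interpolation=cv2.INTER_CUBIC)   # 4.21x
b=cv2.resize(s[205:265,245:340],(400,253),interpolation=cv2.INTER_CUBIC)
c=cv2.resize(t[190:265,370:490],(400,250),interpolation=cv2.INTER_CUBIC)
d=cv2.resize(s[145:225,355:435],(250,250),interpolation=cv2.INTER_CUBIC)
im=np.zeros((520,800,3),np.uint8); im[:400,:400]=a; im[:253,400:]=b; im[260:510,400:]=c; im[260:510,550:800]=im[260:510,550:800]
cv2.imwrite('pics/c1.png',im); cv2.imwrite('pics/c2.png',d)
E
```

```text
(no output)
```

View pics/c1.png

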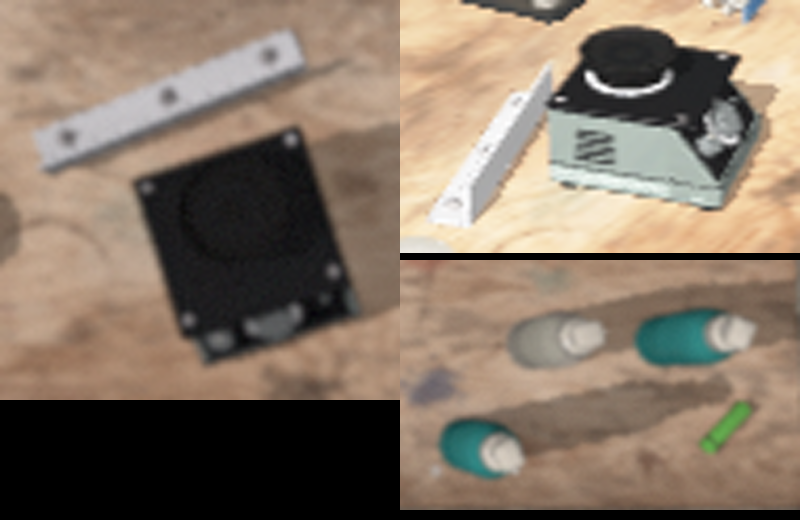

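View pics/c2.png

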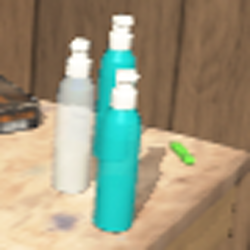

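```bash
python3 - <<'E'
from h import *
t=cv2.imread('pics/top0.png'); s=cv2.imread('pics/scene0.png')
P=lambda n,u,v,z: plane(n,u,v,z)[:2].round(4)
# stop: brightness/low saturation mask
hsv=cv2.cvtColor(t,cv2.COLOR_BGR2HSV); m=((hsv[...,1]<60)&(hsv[...,2]>110)).astype(np.uint8)
r=np.zeros_like(m); r[140:185,218:295]=m[140:185,218:295]
cs=max(cv2.findContours(r,cv2.RETR_EXTERNAL,cv2.CHAIN_APPROX_NONE)[0],key=cv2.contourArea)
rect=cv2.minAreaRect(cs); bx=cv2.boxPoints(rect); print('stop rect',rect,bx.round(1).tolist())
c=lambda x,y:(215+x/4.2105-.4,140+y/4.2105-.4)
for z in(0,.03): print('stop corners z',z,[P('top',*q,z).tolist() for q in bx])
print('screws',[P('top',*c(*q),.003) for q in((68,136),(168,96),(270,55))])
A=P('top',*c(43,170),0);B=P('top',*c(303,68),0); d=A-B; print('foot',A,B,np.linalg.norm(d),'normal ang',np.arctan2(-d[0],d[1]))
# deck
q=[P('top',*c(*k),.066) for k in((135,183),(298,130),(182,338),(355,285))]; print('deck corners BL BR FL FR',q)
q=[P('top',*c(*k),.067) for k in((147,187),(292,138),(188,320),(334,271))]; print('deck screws',q)
e=(q[0]-q[1]+q[2]-q[3]); print('ang from width',np.arctan2(-e[0],e[1])); e=(q[0]-q[2]+q[1]-q[3]); print('ang from depth',np.arctan2(e[1],e[0]),[np.linalg.norm(q[i]-q[j]) for i,j in((0,1),(2,3),(0,2),(1,3))])
print('head',P('top',*c(235,207),.086), 'scene head',P('scene',245+628/400*95*.25*1-0,205,.086))
print('button?',P('top',*c(275,322),.045))
# bottle: grey body tri
e=lambda x,y:(370+x*.3-.4,190+y*.3-.4)
print('bottle: foot left end',P('top',*e(110,82),0),'cap top',P('top',*e(187,75),.171))
print('scene: foot',P('scene',355+72*.32,145+186*.32,0),'captop',P('scene',355+80*.32,145+42*.32,.171))
E
```

```text
stop rect ((256.95001220703125, 162.85000610351562), (16.127614974975586, 75.26219940185547), 71.56504821777344) [[218.6999969482422, 167.10000610351562], [290.1000061035156, 143.3000030517578], [295.20001220703125, 158.60000610351562], [223.8000030517578, 182.39999389648438]]
stop corners z 0 [[0.582, 0.441], [0.6476, 0.2463], [0.6051, 0.2321], [0.5399, 0.426]]
stop corners z 0.03 [[0.5771, 0.4329], [0.6408, 0.2439], [0.5995, 0.2301], [0.5363, 0.4184]]
screws [array([0.5683, 0.407 ]), array([0.5943, 0.3427]), array([0.621 , 0.2769])]
foot [0.5465 0.4234] [0.613  0.2557] 0.18040382479315678 normal ang 0.3775213113517906
deck corners BL BR FL FR [array([0.5301, 0.3509]), array([0.5623, 0.2525]), array([0.4367, 0.3211]), array([0.4683, 0.2176])]
deck screws [array([0.5275, 0.3434]), array([0.5572, 0.256 ]), array([0.4474, 0.3175]), array([0.4767, 0.2302])]
ang from width 0.32569496885707255
ang from depth 0.31144164125039897 [np.float64(0.09230845031740052), np.float64(0.09208572093435552), np.float64(0.08418325249121698), np.float64(0.08453336619347418)]
head [0.5134 0.2876] scene head [0.5944 0.2645]
button? [0.4469 0.2677]
bottle: foot left end [ 0.4532 -0.0572] cap top [ 0.4515 -0.0726]
scene: foot [ 0.4473 -0.072 ] captop [ 0.4456 -0.0616]
```

The crop confirms the pale grey bottle at the front of the bench, clear of the two turquoise ones; the measured foot is about (0.448,-0.068). The mixer is centred near (0.489,0.283), yaw 0.32. The stop's foot is at about (0.580,0.338), yaw 0.38, which leaves a gap of about 40 mm. I move to the mixer with the gripper shut.

Request:
jog_arm(commands=[0,0,0,3.1,3.5,0,255,0,0,0,3.1,3.5,0,255,0,0,0,3.1,3.5,0,255,0,0,0,3.1,3.5,0,255,0,0,0,3.1,3.5,0,255,0,0,0,3.1,3.5,0,255,0,0,0,3.1,3.5,0,255,0,0,0,3.1,3.5,0,255], force=40)

```text
time: 0.9
ee_pos: [0.4709, -0.3292, 0.2531]
tcp_rot: [[0.94, 0.342, -0.0], [0.342, -0.94, -0.0], [-0.0, -0.0, -1.0]]
contact_force: [1.3, -0.7, 0.4]
grip_width: -0.0
grasp_force: 0.0
```

Request:
jog_arm(commands=[0,0,0,0,4.8,0,255,0,0,0,0,4.8,0,255,0,0,0,0,4.8,0,255,0,0,0,0,4.8,0,255,0,0,0,0,4.8,0,255,0,0,0,0,4.8,0,255,0,0,0,0,4.8,0,255,0,0,0,0,4.8,0,255])

```text
time: 1.7
ee_pos: [0.4695, 0.0549, 0.2532]
tcp_rot: [[0.94, 0.342, 0.0], [0.342, -0.94, -0.001], [-0.0, 0.001, -1.0]]
contact_force: [1.5, 0.1, -1.3]
grip_width: 0.002
grasp_force: 0.0
```

Request:
jog_arm(commands=[0.0406,-0.1013,0.004,-0.9,2.4,-1.2,255,0.0406,-0.1013,0.004,-0.9,2.4,-1.2,255,0.0406,-0.1013,0.004,-0.9,2.4,-1.2,255,0.0406,-0.1013,0.004,-0.9,2.4,-1.2,255,0.0406,-0.1013,0.004,-0.9,2.4,-1.2,255,0.0406,-0.1013,0.004,-0.9,2.4,-1.2,255,0.0406,-0.1013,0.004,-0.9,2.4,-1.2,255,0.0406,-0.1013,0.004,-0.9,2.4,-1.2,255])

```text
time: 2.5
ee_pos: [0.4547, 0.2123, 0.1591]
tcp_rot: [[0.741, 0.354, 0.571], [0.285, -0.935, 0.209], [0.608, 0.008, -0.794]]
contact_force: [0.4, -1.9, -0.2]
grip_width: 0.001
grasp_force: 0.0
```

```bash
python3 - <<'E'
from h import *
o=manip.get_obs();print(o['time'],o['ee_pos'],o['qpos'],o['contact_force'],o['moment'])
z=np.array(o['tcp_rot'])[:,2];print(z,np.arctan2(z[1],z[0]),np.arccos(-z[2]))
E
```

```text
2.5 [0.45469088 0.21231495 0.15914179] [-0.38450575 -0.30070467 -0.17655878  2.42070561  0.21600773  0.38533623
 -1.95095371] [ 0.4291742  -1.92903189 -0.23384798] [-0.3943541   0.58948076 -0.07679378]
[ 0.57055638  0.20895452 -0.79423134] 0.35105929419931897 0.653054838648846
```

```bash
cat > k.py <<'E'
import numpy as np
from scipy.spatial.transform import Rotation as Ro
def Rt(a):  # target tool rotation: heading .381, tilt a from vertical
    f=np.array([np.cos(.381),np.sin(.381),0]); y=np.array([f[1],-f[0],0]); z=f*np.sin(a)-np.array([0,0,np.cos(a)])
    return np.c_[np.cross(y,z),y,z]
def turn(R,T): return Ro.from_matrix(T@np.array(R).T).as_rotvec()
E
python3 - <<'E'
from h import *; from k import *
o=manip.get_obs(); q=np.array(o['qpos']); R=np.array(o['tcp_rot'])
print('to vertical',turn(R,Rt(0)))
q0=np.array([1.236,.321,-.07,1.45,.023,1.371,-.057]); R0=np.array([[.94,.342,0],[.342,-.94,0],[0,0,-1]])
# sign search for z,y,z,y,z,y,z chain
import itertools
for s in itertools.product([1,-1],repeat=7):
    F=lambda q: Ro.from_euler('ZYZYZYZ'[:3],(np.array(s)*q)[:3]).as_matrix()@Ro.from_euler('YZY',(np.array(s)*q)[3:6]).as_matrix()@Ro.from_euler('z',s[6]*q[6]).as_matrix()
    C=F(q0).T@R0; e=np.linalg.norm(F(q)@C-R)
    if e<.06: print(s,e,C.round(2).tolist())
E
```

```text
to vertical [-0.22971262  0.61132841  0.01615487]
(-1, 1, -1, 1, -1, 1, -1) 0.00096823891993464 [[0.0, -1.0, 0.0], [1.0, 0.0, 0.0], [-0.0, 0.0, 1.0]]
```

Request:
jog_arm(commands=[-0.0287,0.0764,0.002,-0.6,0.48,-0.4,90,-0.0287,0.0764,0.002,-0.6,0.48,-0.4,90,-0.0287,0.0764,0.002,-0.6,0.48,-0.4,90,-0.0287,0.0764,0.002,-0.6,0.48,-0.4,90,-0.0287,0.0764,0.002,-0.6,0.48,-0.4,90,-0.0287,0.0764,0.002,-0.6,0.48,-0.4,90,-0.0287,0.0764,0.002,-0.6,0.48,-0.4,90,-0.0287,0.0764,0.002,-0.6,0.48,-0.4,90])

```text
time: 3.3
ee_pos: [0.4077, 0.2491, 0.1283]
tcp_rot: [[0.929, 0.371, -0.004], [0.371, -0.929, -0.005], [-0.005, 0.003, -1.0]]
contact_force: [-0.3, 0.4, 0.2]
grip_width: 0.648
grasp_force: 0.0
```

```bash
cat >> k.py <<'E'
S=np.array([-1,1,-1,1,-1,1,-1.])
C=np.array([[0,-1.,0],[1,0,0],[0,0,1]])
def fk(q,p):
    R=np.eye(3); x=np.array([0,0,p[0]])
    off=[None,(0,p[4],p[1]) and (p[4],0,p[1]),None,(p[5],0,p[2]),None,(p[6],0,p[3])]
    # lengths: after joints 2 (upper arm), 4 (forearm), 6 (wrist to TCP)
    for i in range(7):
        R=R@Ro.from_euler('zyzyzyz'[i],S[i]*q[i]).as_matrix()
        if i in(2,4): x=x+R@np.array(off[i-1])
        if i==6: x=x+R@np.array([0,0,p[3]])
        if i==5: x=x+R@np.array([p[6],0,0])
    return x,R@C
D=[([1.236,.321,-.07,1.45,.023,1.371,-.057],[.222,-.611,.253]),
([-0.38450575,-0.30070467,-0.17655878,2.42070561,0.21600773,0.38533623,-1.95095371],[0.45469088,0.21231495,0.15914179])]
E
python3 - <<'E'
from h import *; from k import *; from scipy.optimize import least_squares
o=manip.get_obs(); q=np.array(o['qpos']); D.append((q.tolist(),list(o['ee_pos'])))
print(o['time'],o['ee_pos'],q.round(3).tolist(),o['grip_width'],turn(o['tcp_rot'],Rt(0)))
open('k.py','a').write(f'D.append({D[-1]})\n'.replace('np.float64',''))
f=lambda p:np.concatenate([fk(a,p)[0]-b for a,b in D])
s4=least_squares(lambda p:f(list(p)+[0,0,0]),[.25,.47,.5,.35]); print(s4.x,s4.fun)
s7=least_squares(lambda p:np.r_[f(p),.01*np.array(p[4:])],[.25,.47,.5,.35,0,0,0]); print(s7.x,s7.fun)
E
```

```text
3.3 [0.4077143  0.24907299 0.12831764] [-0.474, 0.071, -0.136, 2.009, 0.013, 1.068, -1.806] 0.6482332622247265 [ 0.00489746 -0.0039215   0.00082313]
[0.24146761 0.5041254  0.50306346 0.371479  ] [ 0.0247584   0.00750566 -0.00429427 -0.00985107  0.02246116  0.00465725
 -0.01838994  0.0188151  -0.00036298]
[0.33240548 0.44022607 0.53596779 0.32655987 0.03492593 0.0567351
 0.03282415] [ 0.0266275   0.00698936 -0.00220676 -0.00091039  0.0042989  -0.00171721
 -0.01950093  0.01852786  0.00392397  0.00034926  0.00056735  0.00032824]
```

Request:
jog_arm(commands=[0.001,0,0,0,0,-2.6,90,0.001,0,0,0,0,-2.6,90,0.001,0,0,0,0,-2.6,90,0.001,0,0,0,0,-2.4,90,0,0,0,0,0,0,90])

```text
time: 3.8
ee_pos: [0.4053, 0.2471, 0.0233]
tcp_rot: [[0.929, 0.371, -0.007], [0.371, -0.929, -0.004], [-0.008, 0.001, -1.0]]
contact_force: [-1.1, -0.4, 0.3]
grip_width: 0.648
grasp_force: 0.0
```

Request:
jog_arm(commands=[0,0,0,0.46,0.185,0,90,0,0,0,0.46,0.185,0,90,0,0,0,0.46,0.185,0,90,0,0,0,0.46,0.185,0,90,0,0,0,0.46,0.185,0,90,0,0,0,0.46,0.185,0,90,0,0,0,0.46,0.185,0,90,0,0,0,0.46,0.185,0,90])

```text
time: 4.6
ee_pos: [0.445, 0.2639, 0.0264]
tcp_rot: [[0.929, 0.371, -0.001], [0.371, -0.929, 0.0], [-0.001, -0.001, -1.0]]
contact_force: [-2.6, -1.1, 2.2]
grip_width: 0.65
grasp_force: 1.4
```

```bash
python3 - <<'E'
from h import *
t=read_camera('top');s=read_camera('scene')
im=np.zeros((400,800,3),np.uint8); im[:,:400]=cv2.resize(t[140:235,215:310],(400,400),interpolation=cv2.INTER_CUBIC); im[:,400:]=cv2.resize(s[185:265,245:325],(400,400),interpolation=cv2.INTER_CUBIC)
cv2.imwrite('pics/p1.png',im)
o=manip.get_obs();print(o['time'],o['ee_pos'],o['contact_force'])
E
```

```text
4.7 [0.44584193 0.26431065 0.02655793] [-0.17949837  0.239393   -0.09247296]
```

View pics/p1.png

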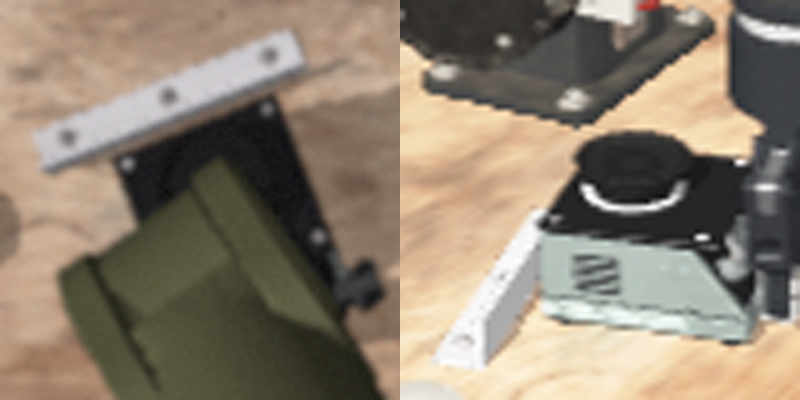

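The picture shows the mixer squared to the stop (deck screws at (128,163) and (268,108) are parallel to the angle), with a gap of about 15–20 mm left. I keep pushing, gently at the end.

Request:
jog_arm(commands=[0,0,0,0.3,0.12,0,90,0,0,0,0.3,0.12,0,90,0,0,0,0.3,0.12,0,90,0,0,0,0.2,0.08,0,90,0,0,0,0.2,0.08,0,90,0,0,0,0.1,0.04,0,90,0,0,0,0.1,0.04,0,90,0,0,0,0.1,0.04,0,90])

```text
time: 5.5
ee_pos: [0.4609, 0.2701, 0.0265]
tcp_rot: [[0.929, 0.371, -0.001], [0.371, -0.929, 0.0], [-0.001, -0.0, -1.0]]
contact_force: [-2.0, -1.1, 0.3]
grip_width: 0.644
grasp_force: 1.2
```

Request:
jog_arm(commands=[0,0,0,0.1,0.04,0,90,0,0,0,0.1,0.04,0,90,0,0,0,0.1,0.04,0,90])

```text
time: 5.8
ee_pos: [0.4614, 0.2703, 0.0262]
tcp_rot: [[0.929, 0.371, -0.006], [0.371, -0.929, -0.003], [-0.007, 0.0, -1.0]]
contact_force: [-10.5, -4.9, 8.6]
grip_width: 0.646
grasp_force: 5.8
```

Request:
jog_arm(commands=[0,0,0,-0.5,-0.2,0,90,0,0,0,-1.0,-0.4,0,90,0,0,0,-1.5,-0.6,0,255,0,0,0,0,0,2.5,255,0,0,0,0,0,4,255,0,0,0,0,-2,4,255,0,0,0,0,-4.5,2,255,0,0,0,0,-4.5,0,255])

```text
time: 6.6
ee_pos: [0.4363, 0.1497, 0.1555]
tcp_rot: [[0.928, 0.373, 0.008], [0.373, -0.928, 0.004], [0.009, -0.0, -1.0]]
contact_force: [1.6, -0.5, -0.5]
grip_width: -0.002
grasp_force: 0.0
```

```bash
python3 - <<'E'
from h import *; from k import *
t=read_camera('top');s=read_camera('scene')
im=np.zeros((400,800,3),np.uint8); im[:,:400]=cv2.resize(t[140:235,215:310],(400,400),interpolation=cv2.INTER_CUBIC); im[:,400:]=cv2.resize(s[185:265,245:325],(400,400),interpolation=cv2.INTER_CUBIC)
cv2.imwrite('pics/p2.png',im); cv2.imwrite('pics/top_p2.png',t); cv2.imwrite('pics/scene_p2.png',s)
o=manip.get_obs();print(o['time'],o['ee_pos'],o['contact_force'],o['qpos'])
open('k.py','a').write(f"D.append(({list(map(float,o['qpos']))},{list(map(float,o['ee_pos']))}))\n")
E
```

```text
6.7 [0.43492248 0.14318153 0.15252705] [0.2165703  1.17560069 0.04462624] [-3.42199187e-01 -7.03026066e-03 -3.52209239e-02  2.03575556e+00
  2.01494570e-03  1.11084638e+00 -1.57793986e+00]
```

View pics/p2.png

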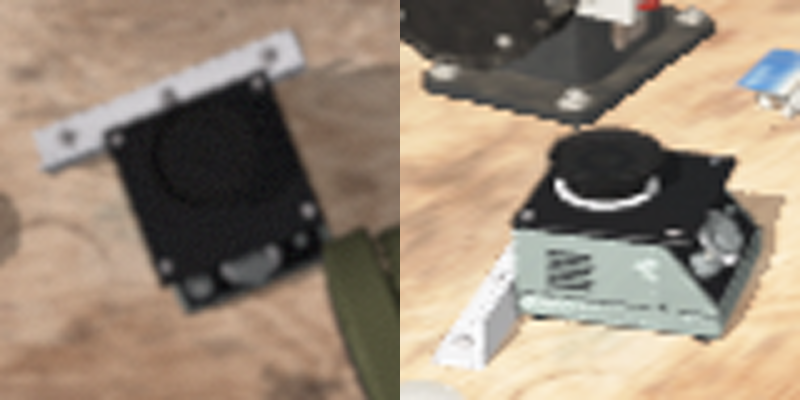

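Flush: the deck's back edge lies along the angle, with deck screws at (116,139), (258,84), (308,210) and (166,266), and the button at (250,264). Next I work out the button position and a reachable tilt.

```bash
cat >> k.py <<'E'
L0=np.array([[0,0,.25],[0,0,0],[0,0,.47],[0,0,0],[0,0,.51],[0,0,0],[0,0,.34]])
def fk2(q,v):
    v=np.reshape(v,(7,3)); R=np.eye(3); x=np.zeros(3)
    for i in range(7):
        R=R@Ro.from_euler('zyzyzyz'[i],S[i]*q[i]).as_matrix(); x=x+R@v[i]
    return x,R@C
def fit():
    from scipy.optimize import least_squares
    w=np.tile([1,1,.02],7)*.02
    return least_squares(lambda v:np.concatenate([fk2(a,v)[0]-b for a,b in D]+[w*(v-L0.ravel())]),L0.ravel())
E
python3 - <<'E'
from h import *; from k import *; from scipy.optimize import least_squares
c=lambda x,y:(215+x/4.2105-.4,140+y/4.2105-.4)
P=lambda n,u,v,z: plane(n,u,v,z)[:2]
q=[P('top',*c(*k),.067) for k in((116,139),(258,84),(308,210),(166,266))]
m=np.mean(q,0); e=q[0]-q[1]+q[3]-q[2]; print('mean screws',m,'yaw',np.arctan2(-e[0],e[1]))
fx=np.array([np.cos(.381),np.sin(.381)])
print('screw-centre mixer x at flush', (m-[.5795,.338])@fx+.06, 'y_s',(m-[.5795,.338])@[-fx[1],fx[0]])
print('button top view z=.049',P('top',*c(250,264),.049)); print('tri',tri('top',c(250,264),'scene',(245+722/5-.4,185+238/5-.4)))
s=fit(); print(s.x.reshape(7,3).round(3).tolist(), np.abs(s.fun[:12]).max())
b=np.array([.486,.2825,.0463])
lo=np.array([-2.86,-.3,-1.38,.06,-1.56,.09,-2.69])+.02; hi=np.array([2.86,2.09,1.24,2.45,4.7,2.05,2.69])-.02
q0=np.array(manip.get_obs()['qpos'])
for a in np.radians([35,40,45,50,55]):
  for back in(0,.02,.04):
    R=Rt(a); p=b-R[:,2]*(.022+back)
    f=lambda x:(lambda X:np.r_[X[0]-p,.3*(X[1]-R).ravel(),1e-4*(x-q0)])(fk2(x,s.x))
    r=least_squares(f,np.clip(q0,lo,hi),bounds=(lo,hi)); X=fk2(r.x,s.x)
    print(round(np.degrees(a)),back,p.round(3),'err',np.linalg.norm(X[0]-p).round(4),np.linalg.norm(turn(X[1],R)).round(3),r.x.round(2).tolist())
E
```

```text
mean screws [0.53510227 0.30420396] yaw 0.3749486584953342
screw-centre mixer x at flush 0.006218861967174277 y_s -0.014863384931448386
button top view z=.049 [0.48217118 0.28285824]
tri (array([0.37718645, 0.23874416, 0.08137169]), np.float64(0.21937582827508026))
[[0.002, -0.004, 0.25], [0.001, -0.004, -0.005], [0.001, -0.005, 0.465], [-0.0, -0.005, 0.001], [0.001, -0.004, 0.511], [0.001, -0.004, -0.005], [-0.001, -0.001, 0.335]] 6.678312219537963e-06
35 0 [0.474 0.278 0.064] err 0.0 0.0 [-0.61, 0.03, -0.07, 2.38, 0.85, 0.23, -2.65]
35 0.02 [0.464 0.274 0.081] err 0.0 0.0 [-0.46, -0.03, -0.23, 2.39, 0.7, 0.26, -2.51]
35 0.04 [0.453 0.269 0.097] err 0.0 0.0 [-0.34, -0.09, -0.35, 2.39, 0.54, 0.29, -2.36]
40 0 [0.473 0.277 0.063] err 0.019 0.019 [0.72, -0.09, -1.36, 2.42, 0.84, 0.11, -2.67]
40 0.02 [0.461 0.272 0.078] err 0.0028 0.006 [0.69, -0.13, -1.36, 2.43, 0.8, 0.11, -2.67]
40 0.04 [0.449 0.268 0.094] err 0.0012 0.002 [0.63, -0.28, -1.27, 2.43, -0.39, 0.13, -1.54]
45 0 [0.472 0.277 0.062] err 0.0293 0.074 [0.69, -0.16, -1.36, 2.42, 0.79, 0.11, -2.67]
45 0.02 [0.458 0.271 0.076] err 0.0202 0.064 [0.62, -0.19, -1.31, 2.43, 0.76, 0.11, -2.67]
45 0.04 [0.445 0.266 0.09 ] err 0.0195 0.053 [0.74, -0.28, -1.32, 2.43, -1.11, 0.11, -0.78]
50 0 [0.47  0.276 0.06 ] err 0.0447 0.13 [0.62, -0.24, -1.33, 2.43, 0.71, 0.11, -2.67]
50 0.02 [0.456 0.271 0.073] err 0.0383 0.12 [0.6, -0.26, -1.31, 2.43, 0.69, 0.11, -2.67]
50 0.04 [0.442 0.265 0.086] err 0.0397 0.111 [0.58, -0.28, -1.31, 2.43, 0.67, 0.11, -2.67]
55 0 [0.469 0.276 0.059] err 0.0602 0.187 [0.56, -0.28, -1.28, 2.43, 0.69, 0.11, -2.67]
55 0.02 [0.454 0.27  0.07 ] err 0.055 0.18 [0.53, -0.28, -1.25, 2.43, 0.69, 0.11, -2.67]
55 0.04 [0.439 0.264 0.082] err 0.0561 0.173 [0.5, -0.28, -1.22, 2.43, 0.69, 0.11, -2.67]
```

Request:
jog_arm(commands=[0.0325,-0.081,0,0.1,2.1,-0.5,255,0.0325,-0.081,0,0.1,2.1,-0.5,255,0.0325,-0.081,0,0.1,2.1,-0.5,255,0.0325,-0.081,0,0.1,2.1,-0.5,255,0.0325,-0.081,0,0.1,2.1,-0.5,255,0.0325,-0.081,0,0.1,2.1,-0.5,255,0,0,0,0,0,0,255])

```text
time: 7.4
ee_pos: [0.4368, 0.2769, 0.1197]
tcp_rot: [[0.803, 0.377, 0.462], [0.326, -0.926, 0.188], [0.499, -0.001, -0.867]]
contact_force: [-0.6, -0.6, -0.4]
grip_width: 0.002
grasp_force: 0.0
```

```bash
python3 - <<'E'
from h import *; from k import *
c=lambda x,y:(215+x/4.2105-.4,140+y/4.2105-.4)
print('tri',tri('top',c(250,264),'scene',(245+322/5-.4,185+238/5-.4)))
o=manip.get_obs(); print(o['time'],o['ee_pos'],o['qpos'].round(3) if hasattr(o['qpos'],'round') else o['qpos'],o['contact_force'],'fix turn',turn(o['tcp_rot'],Rt(np.radians(30))).round(4))
print('delta cm to standoff',100*(np.array([.4488,.2699,.0802])-o['ee_pos']))
E
```

```text
tri (array([0.48259547, 0.28387163, 0.03949168]), np.float64(0.0005422329209748146))
7.4 [0.43682374 0.27686738 0.11968668] [-0.425 -0.132 -0.284  2.325  0.284  0.461 -2.124] [-0.58947277 -0.55726369 -0.38478297] fix turn [-0.0001 -0.0013 -0.0051]
delta cm to standoff [ 1.19762626 -0.6967383  -3.9486684 ]
```

Request:
jog_arm(commands=[0,0,-0.0025,0.2,-0.2,-1.0,255,0,0,-0.0025,0.3,-0.2,-1.0,255,0,0,0,0.3,-0.2,-1.0,255,0,0,0,0.2,-0.2,-1.1,255,0,0,0,0,0,0,255])

```text
time: 7.9
ee_pos: [0.4496, 0.2653, 0.078]
tcp_rot: [[0.809, 0.364, 0.461], [0.316, -0.931, 0.181], [0.496, -0.0, -0.868]]
contact_force: [0.0, -0.8, 0.3]
grip_width: -0.0
grasp_force: 0.0
```

Request:
jog_arm(commands=[0,0,0,0.35,0.14,-0.32,255,0,0,0,0.35,0.14,-0.32,255,0,0,0,0.35,0.14,-0.32,255,0,0,0,0.35,0.14,-0.32,255,0,0,0,0,0,0,255])

```text
time: 8.4
ee_pos: [0.4642, 0.2731, 0.0674]
tcp_rot: [[0.806, 0.367, 0.464], [0.317, -0.93, 0.184], [0.499, -0.001, -0.866]]
contact_force: [-0.3, 0.4, -1.0]
grip_width: 0.0
grasp_force: 0.0
```

Request:
jog_arm(commands=[0,0,0.005,0,0.25,-0.3,255,0,0,0,0.07,0.03,-0.2,255,0,0,0,0.14,0.06,-0.13,255,0,0,0,0.14,0.06,-0.13,255,0,0,0,0,0,0,255])

```text
time: 8.9
ee_pos: [0.4678, 0.2775, 0.0607]
tcp_rot: [[0.804, 0.372, 0.464], [0.321, -0.928, 0.187], [0.501, -0.001, -0.866]]
contact_force: [-2.2, -1.3, 5.8]
grip_width: 0.002
grasp_force: 3.0
```

Request:
jog_arm(commands=[0,0,0,0.14,0.06,-0.13,255,0,0,0,0.14,0.06,-0.13,255,0,0,0,0,0,0,255])

```text
time: 9.2
ee_pos: [0.4693, 0.2779, 0.0594]
tcp_rot: [[0.804, 0.371, 0.465], [0.322, -0.929, 0.184], [0.5, 0.002, -0.866]]
contact_force: [-30.3, -14.8, 38.6]
grip_width: -0.002
grasp_force: 25.0
```

Request:
jog_arm(commands=[0,0,0,-0.07,-0.03,0.065,255,0,0,0,0,0,0,255,0,0,0,0,0,0,255,0,0,0,0,0,0,255,0,0,0,0,0,0,255,0,0,0,0,0,0,255,0,0,0,0,0,0,255,0,0,0,0,0,0,255])

```text
time: 10.0
ee_pos: [0.4691, 0.2778, 0.0596]
tcp_rot: [[0.804, 0.371, 0.465], [0.322, -0.928, 0.186], [0.5, 0.0, -0.866]]
contact_force: [-19.7, -9.9, 25.4]
grip_width: -0.003
grasp_force: 16.1
```

```bash
python3 - <<'E'
from h import *; from k import *
t=read_camera('top');s=read_camera('scene')
im=np.zeros((400,800,3),np.uint8); im[:,:400]=cv2.resize(t[140:235,215:310],(400,400),interpolation=cv2.INTER_CUBIC); im[:,400:]=cv2.resize(s[185:265,260:340],(400,400),interpolation=cv2.INTER_CUBIC)
cv2.imwrite('pics/p3.png',im)
o=manip.get_obs();print(o['time'],o['ee_pos'],o['contact_force'])
E
```

```text
10.1 [0.46909048 0.27777501 0.05957412] [-18.7969755   -8.62417802  26.32325272]
```

View pics/p3.png

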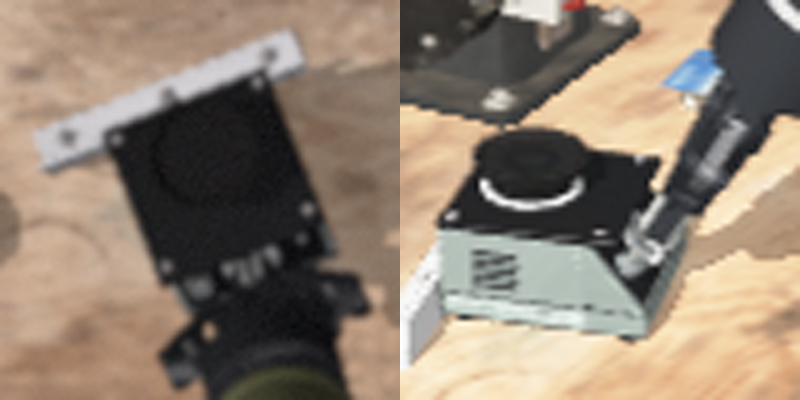

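The picture shows the shut fingertips on the button, clear of the lip and dial, with the mixer still flush. I release in two steps and read the force to confirm the spring travel.

Request:
jog_arm(commands=[0,0,0,-0.14,-0.06,0.13,255,0,0,0,-0.14,-0.06,0.13,255,0,0,0,0,0,0,255])

```text
time: 10.4
ee_pos: [0.4669, 0.2769, 0.0616]
tcp_rot: [[0.804, 0.372, 0.465], [0.321, -0.928, 0.187], [0.501, -0.001, -0.865]]
contact_force: [-3.0, -1.7, 5.4]
grip_width: 0.001
grasp_force: 2.8
```

Request:
jog_arm(commands=[0,0,0,-0.14,-0.06,0.13,255,0,0,0,0,0,0,255])

```text
time: 10.6
ee_pos: [0.4656, 0.2763, 0.0628]
tcp_rot: [[0.804, 0.372, 0.465], [0.321, -0.928, 0.187], [0.501, -0.001, -0.866]]
contact_force: [-2.5, -1.6, 5.0]
grip_width: -0.005
grasp_force: 2.5
```

Force fell from 6.1 to 5.5 N over 1.9 mm of retreat, which is the button spring, so the button was fully in and held for over 0.8 s. I back away and pin down the bottle's axis from bearings in both views.

Request:
jog_arm(commands=[0,0,0,-1.2,-0.5,1.1,255,0,0,0,-1.4,-0.6,2,255,0,0,0,0,-2,4,200,-0.0325,0.081,0,0,-4,2.5,120,-0.0325,0.081,0,0,-4,2.5,70,-0.0325,0.081,0,0,-4,0,70,-0.0325,0.081,0,0.5,-4,0,70,-0.0325,0.081,0,0.5,-4,0,70])

```text
time: 11.4
ee_pos: [0.4493, 0.0434, 0.1838]
tcp_rot: [[0.925, 0.371, 0.078], [0.37, -0.929, 0.032], [0.085, -0.001, -0.996]]
contact_force: [0.8, 0.8, -0.5]
grip_width: 0.724
grasp_force: 0.0
```

```bash
python3 - <<'E'
from h import *; from k import *
o=manip.get_obs(); print(o['time'],o['ee_pos'],o['grip_width'],'fix',turn(o['tcp_rot'],Rt(0)).round(3))
t=cv2.imread('pics/top0.png'); s=cv2.imread('pics/scene0.png')
hs=cv2.cvtColor(s,cv2.COLOR_BGR2HSV); 
bs=[]
for v in(183,188,193,198):   # scene rows through grey body
    row=s[v,366:392].astype(int); w=(row.min(1)>120)&(abs(row[:,0]-row[:,2])<45); ix=np.flatnonzero(w)+366; print(v,ix.min(),ix.max(),len(ix)); bs.append((ix.min()+ix.max())/2)
rays=[]
for v,u in zip((183,188,193,198),bs):
    c,d=ray('scene',u,v); rays.append(np.arctan2(d[1],d[0]))
print('bearings',rays)
hs=cv2.cvtColor(t,cv2.COLOR_BGR2HSV); m=((hs[...,1]<70)&(hs[...,2]>95)).astype(np.uint8); r=np.zeros_like(m); r[200:228,398:436]=m[200:228,398:436]
cn=max(cv2.findContours(r,cv2.RETR_EXTERNAL,cv2.CHAIN_APPROX_NONE)[0],key=cv2.contourArea); x,y,w,h=cv2.boundingRect(cn); M=cv2.moments(cn); print('top box',x,y,w,h,M['m10']/M['m00'],M['m01']/M['m00'])
c1,_=ray('scene',1,1); b=np.mean(rays); c2,d2=ray('top',M['m10']/M['m00'],M['m01']/M['m00']); b2=np.arctan2(d2[1],d2[0])
A=np.array([[np.cos(b),-np.cos(b2)],[np.sin(b),-np.sin(b2)]]); k=np.linalg.solve(A,(c2-c1)[:2]); print('bottle',c1[:2]+k[0]*A[:,0])
print('turq feet', plane('top',388,246,.0), plane('top',445,214,0.))
E
```

```text
11.4 [0.44928777 0.04340306 0.18377511] 0.7241037455508195 fix [-0.032  0.079  0.001]
183 373 385 13
188 373 384 12
193 372 384 13
198 372 385 13
bearings [np.float64(-1.1139301816079423), np.float64(-1.113625689028854), np.float64(-1.1133179095245402), np.float64(-1.1154935202078502)]
top box 398 205 38 23 417.16902457185404 216.82874162323156
bottle [ 0.44106429 -0.05463246]
turq feet [ 0.36859601 -0.01657815  0.        ] [ 0.4536829  -0.17067187  0.        ]
```

Request:
jog_arm(commands=[-0.016,0.04,0,0,0,2.2,70,-0.016,0.04,0,0,0,2.2,70,0,0,0,0.1,-3.9,0,70,0,0,0,0.1,-3.9,0,70,0,0,0,0,-3.9,0,70,0,0,0,0,0,0,70])

```text
time: 12.0
ee_pos: [0.4506, -0.0778, 0.2269]
tcp_rot: [[0.932, 0.363, 0.0], [0.363, -0.932, -0.001], [-0.0, 0.001, -1.0]]
contact_force: [0.1, 0.2, 0.0]
grip_width: 0.728
grasp_force: 0.0
```

```bash
python3 - <<'E'
from h import *; from k import *
o=manip.get_obs(); print(o['time'],o['ee_pos'],o['grip_width'],'fix',turn(o['tcp_rot'],Rt(0)).round(3))
t=read_camera('top');s=read_camera('scene')
im=np.zeros((400,800,3),np.uint8); im[:,:400]=cv2.resize(t[180:260,370:450],(400,400),interpolation=cv2.INTER_CUBIC); im[:,400:]=cv2.resize(s[130:210,345:425],(400,400),interpolation=cv2.INTER_CUBIC)
cv2.imwrite('pics/p4.png',im)
print(proj('scene',np.array([o['ee_pos'],[.452,-.076,.171],[.452,-.076,0]])))
E
```

```text
12.0 [ 0.45063157 -0.07779787  0.22690463] 0.7275129213793549 fix [0.001 0.    0.01 ]
[[382.77816844 140.45996603]
 [380.91219609 156.89283272]
 [377.38665748 203.77705933]]
```

View pics/p4.png

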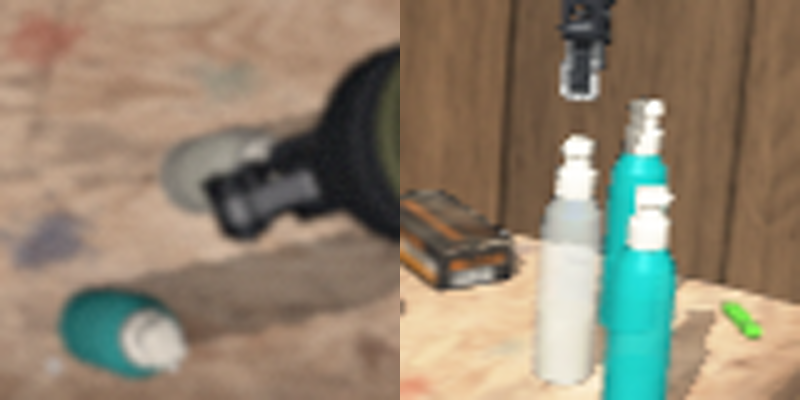

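The picture shows the grey bottle at scene (378,204), directly under the open gripper, with both turquoise ones clear of the fingers. I descend and grip.

Request:
jog_arm(commands=[0,0,0,0.1,0.1,-2,70,0,0,0,0,0,-2,70,0,0,0,0,0,-2,70,0,0,0,0,0,-2,70,0,0,0,0,0,-1.8,70,0,0,0,0,0,0,70], force=60)

```text
time: 12.7
ee_pos: [0.4503, -0.0692, 0.1265]
tcp_rot: [[0.928, 0.373, -0.005], [0.373, -0.928, 0.001], [-0.004, -0.003, -1.0]]
contact_force: [0.4, -0.3, -0.2]
grip_width: 0.722
grasp_force: 0.0
```

Request:
jog_arm(commands=[0,0,0,0,0,0,255,0,0,0,0,0,0,255,0,0,0,0,0,0,255,0,0,0,0,0,0,255,0,0,0,0,0,0,255], force=60)

```text
time: 13.2
ee_pos: [0.453, -0.0708, 0.13]
tcp_rot: [[0.929, 0.371, 0.002], [0.371, -0.929, 0.001], [0.002, -0.0, -1.0]]
contact_force: [0.6, 0.4, 4.2]
grip_width: 0.474
grasp_force: 60.8
```

Request:
jog_arm(commands=[0,0,0,0,0,1,255,0,0,0,0,0,3,255,0,0,0,0,0,4,255,0,0,0,0,0,4,255,0,0,0,0,0,4,255,0,0,0,0,0,0,255])

```text
time: 13.8
ee_pos: [0.4548, -0.0715, 0.2952]
tcp_rot: [[0.929, 0.371, 0.011], [0.371, -0.929, 0.001], [0.01, 0.003, -1.0]]
contact_force: [0.4, -0.6, -0.9]
grip_width: 0.475
grasp_force: 61.0
```

Request:
jog_arm(commands=[0,0,0,0.9,2,0,255,0,0,0,0.9,4,0,255,0,0,0,0.9,4,0,255,0,0,0,0.9,4,0,255,0,0,0,0.9,4,0,255,0,0,0,0.9,4,0,255,0,0,0,0.9,4,0,255,0,0,0,0.9,4,0,255])

```text
time: 14.6
ee_pos: [0.5239, 0.2302, 0.2881]
tcp_rot: [[0.929, 0.371, -0.001], [0.371, -0.929, -0.0], [-0.001, -0.0, -1.0]]
contact_force: [0.7, -0.4, -1.6]
grip_width: 0.474
grasp_force: 61.0
```

```bash
python3 - <<'E'
from h import *; from k import *
o=manip.get_obs(); p=np.array(o['ee_pos']); print(o['time'],p,o['grip_width'],o['grasp_force'],o['contact_force'],'fix',turn(o['tcp_rot'],Rt(0)).round(3))
c=lambda x,y:(215+x/4.2105-.4,140+y/4.2105-.4)
print('head p2',plane('top',*c(208,163),.086))
t=cv2.imread('pics/top_p2.png'); g=cv2.cvtColor(t,cv2.COLOR_BGR2GRAY)[140:235,215:310]
g=cv2.resize(cv2.equalizeHist(np.clip(g,0,60).astype(np.uint8)),None,fx=6,fy=6,interpolation=cv2.INTER_CUBIC)
hc=cv2.HoughCircles(g,cv2.HOUGH_GRADIENT,1,100,param1=60,param2=15,minRadius=65,maxRadius=95)
if hc is not None:
    for x,y,r in hc[0][:4]: print(x,y,r,plane('top',215+x/6-.4,140+y/6-.4,.086))
E
```

```text
14.6 [0.52394537 0.23016745 0.28810941] 0.4738032797808575 60.965906381607056 [ 0.74067734 -0.42825051 -1.59051564] fix [ 0.    -0.001  0.001]
head p2 [0.53957365 0.30387284 0.086     ]
377.5 303.5 74.5 [0.50978548 0.26984795 0.086     ]
```

Request:
jog_arm(commands=[0,0,0,0.8,2.6,0,255,0,0,0,0.8,2.6,0,255,0,0,0,0.7,2.6,0,255,0,0,0,0,0,-1.5,255,0,0,0,0,0,-1.5,255,0,0,0,0,0,-1.5,255,0,0,0,0,0,-0.5,255,0,0,0,0,0,0,255])

```text
time: 15.4
ee_pos: [0.5468, 0.3055, 0.2375]
tcp_rot: [[0.929, 0.37, -0.002], [0.37, -0.929, -0.001], [-0.002, 0.0, -1.0]]
contact_force: [0.4, 0.3, -1.7]
grip_width: 0.471
grasp_force: 61.0
```

```bash
python3 - <<'E'
from h import *; from k import *
o=manip.get_obs(); p=np.array(o['ee_pos']); print(o['time'],p,o['grip_width'],o['contact_force'],'fix',turn(o['tcp_rot'],Rt(0)).round(3))
t=read_camera('top');s=read_camera('scene')
im=np.zeros((400,800,3),np.uint8); im[:,:400]=cv2.resize(t[140:235,215:310],(400,400),interpolation=cv2.INTER_CUBIC); im[:,400:]=cv2.resize(s[165:255,245:335],(400,400),interpolation=cv2.INTER_CUBIC)
cv2.imwrite('pics/p5.png',im)
print(((proj('scene',np.array([[.547,.309,.081],[.547,.309,.086],[p[0],p[1],.095]]))-[245,165]+.4)*400/90+[400,0]).round())
E
```

```text
15.4 [0.54675891 0.30552808 0.23751469] 0.4708986266700074 [ 0.35051026  0.30486786 -1.72738366] fix [ 0.001 -0.002  0.002]
[[581. 230.]
 [581. 223.]
 [584. 208.]]
```

View pics/p5.png

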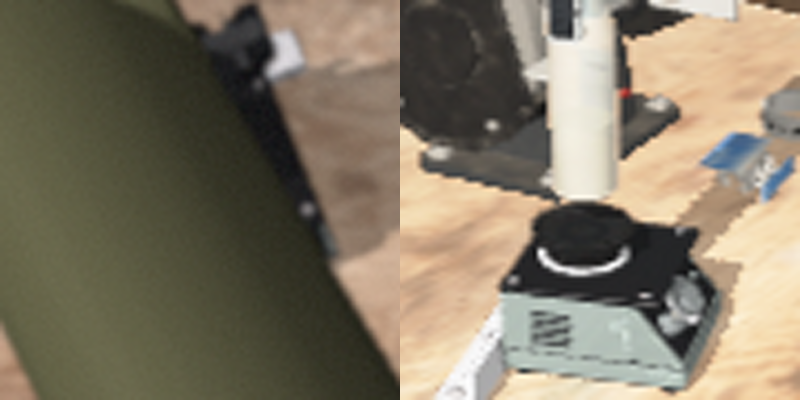

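The picture shows the bottle upright with its foot at (584,190), centred over the head (ellipse from 533 to 633). I lower it.

Request:
jog_arm(commands=[0,0,0,0,0.3,-0.6,255,0,0,0,0,0,-0.6,255,0,0,0,0,0,-0.6,255,0,0,0,0,0,-0.4,255,0,0,0,0,0,-0.3,255,0,0,0,0,0,-0.2,255,0,0,0,0,0,0,255])

```text
time: 16.2
ee_pos: [0.5474, 0.31, 0.212]
tcp_rot: [[0.929, 0.371, 0.0], [0.371, -0.929, 0.001], [0.001, -0.001, -1.0]]
contact_force: [-0.6, 0.2, -2.1]
grip_width: 0.47
grasp_force: 61.0
```

Request:
jog_arm(commands=[0,0,0,0,0,-0.2,255,0,0,0,0,0,-0.2,255,0,0,0,0,0,0,255])

```text
time: 16.5
ee_pos: [0.5477, 0.3102, 0.2089]
tcp_rot: [[0.929, 0.371, 0.002], [0.371, -0.929, 0.002], [0.002, -0.001, -1.0]]
contact_force: [-0.2, -0.1, 4.4]
grip_width: 0.474
grasp_force: 61.2
```

Request:
jog_arm(commands=[0,0,0,0,0,-0.2,255,0,0,0,0,0,-0.2,255,0,0,0,0,0,-0.15,255,0,0,0,0,0,0,255])

```text
time: 16.9
ee_pos: [0.5478, 0.3102, 0.2036]
tcp_rot: [[0.929, 0.371, 0.002], [0.371, -0.929, 0.002], [0.002, -0.001, -1.0]]
contact_force: [-0.7, -1.2, 6.2]
grip_width: 0.478
grasp_force: 62.3
```

Request:
jog_arm(commands=[0,0,0,0,0,-0.15,255,0,0,0,0,0,-0.1,255,0,0,0,0,0,0,255])

```text
time: 17.2
ee_pos: [0.5483, 0.3104, 0.2033]
tcp_rot: [[0.929, 0.371, 0.004], [0.371, -0.929, 0.003], [0.005, -0.001, -1.0]]
contact_force: [-2.5, -2.3, 14.3]
grip_width: 0.475
grasp_force: 62.6
```

Request:
jog_arm(commands=[0,0,0,0,0,-0.05,255,0,0,0,0,0,0,255,0,0,0,0,0,0,255,0,0,0,0,0,0,255,0,0,0,0,0,0,255,0,0,0,0,0,0,255,0,0,0,0,0,0,255,0,0,0,0,0,0,255])

```text
time: 18.0
ee_pos: [0.5484, 0.3104, 0.2033]
tcp_rot: [[0.929, 0.371, 0.004], [0.371, -0.929, 0.003], [0.005, -0.001, -1.0]]
contact_force: [-3.3, -2.7, 15.5]
grip_width: 0.473
grasp_force: 62.6
```

Request:
jog_arm(commands=[0,0,0,0,0,0,255,0,0,0,0,0,0,255])

```text
time: 18.2
ee_pos: [0.5484, 0.3104, 0.2033]
tcp_rot: [[0.929, 0.371, 0.004], [0.371, -0.929, 0.003], [0.005, -0.001, -1.0]]
contact_force: [-2.0, -2.1, 15.9]
grip_width: 0.474
grasp_force: 62.6
```

Request:
jog_arm(commands=[0,0,0,0,0,0.5,255,0,0,0,0,0,0.5,255,0,0,0,0,0,0.5,255,0,0,0,0,0,1,255,0,0,0,0,0,1.5,255,0,0,0,0,0,2,255,0,0,0,-0.5,-2,2,255,0,0,0,-0.8,-4,0,255])

```text
time: 19.0
ee_pos: [0.5347, 0.254, 0.2831]
tcp_rot: [[0.926, 0.377, 0.005], [0.377, -0.926, 0.006], [0.007, -0.003, -1.0]]
contact_force: [1.1, -0.7, -1.2]
grip_width: 0.473
grasp_force: 61.1
```

Request:
jog_arm(commands=[0,0,0,-1.3,-4,0,255,0,0,0,-1.3,-4,0,255,0,0,0,-1.3,-4,0,255,0,0,0,-1.3,-4,0,255,0,0,0,-1,-3,-2,255,0,0,0,0,0,-4,255,0,0,0,0,0,-4,255,0,0,0,0,0,0,255])

```text
time: 19.8
ee_pos: [0.4684, 0.0591, 0.1753]
tcp_rot: [[0.929, 0.37, -0.009], [0.37, -0.929, -0.001], [-0.009, -0.002, -1.0]]
contact_force: [-0.4, 0.6, -2.5]
grip_width: 0.477
grasp_force: 61.1
```

Request:
jog_arm(commands=[0,0,0,0,0,-1.5,255,0,0,0,0,0,-1.0,255,0,0,0,0,0,-0.7,255,0,0,0,0,0,-0.6,255,0,0,0,0,0,0,255])

```text
time: 20.3
ee_pos: [0.4721, 0.0601, 0.1414]
tcp_rot: [[0.929, 0.371, -0.0], [0.371, -0.929, 0.001], [-0.0, -0.001, -1.0]]
contact_force: [-0.2, -0.7, -1.5]
grip_width: 0.473
grasp_force: 61.1
```

Request:
jog_arm(commands=[0,0,0,0,0,-0.6,255,0,0,0,0,0,-0.3,255,0,0,0,0,0,-0.15,255,0,0,0,0,0,0,255])

```text
time: 20.7
ee_pos: [0.4721, 0.06, 0.1308]
tcp_rot: [[0.929, 0.371, -0.0], [0.371, -0.929, 0.001], [0.0, -0.001, -1.0]]
contact_force: [-0.2, -0.9, -2.3]
grip_width: 0.476
grasp_force: 61.1
```

Request:
jog_arm(commands=[0,0,0,0,0,-0.1,255,0,0,0,0,0,-0.05,255,0,0,0,0,0,0,255])

```text
time: 21.0
ee_pos: [0.4726, 0.0601, 0.13]
tcp_rot: [[0.929, 0.371, 0.001], [0.371, -0.929, 0.001], [0.001, -0.001, -1.0]]
contact_force: [-0.7, -0.1, 0.8]
grip_width: 0.477
grasp_force: 61.4
```

Touching the bench. I release and retract.

Request:
jog_arm(commands=[0,0,0,0,0,0,200,0,0,0,0,0,0,110,0,0,0,0,0,0,60,0,0,0,0,0,0,40,0,0,0,0,0,0,40,0,0,0,0,0,0,40])

```text
time: 21.6
ee_pos: [0.4723, 0.06, 0.1295]
tcp_rot: [[0.929, 0.371, 0.0], [0.371, -0.929, 0.001], [0.001, -0.001, -1.0]]
contact_force: [0.8, 1.0, 0.3]
grip_width: 0.842
grasp_force: 0.0
```

Request:
jog_arm(commands=[0,0,0,0,0,1,40,0,0,0,0,0,2,40,0,0,0,0,0,3,40,0,0,0,0,0,4,40,0,0,0,0,0,4,40,0,0,0,0,-4.5,0,40,0,0,0,0,-4.5,0,40,0,0,0,0,-4.5,0,40])

```text
time: 22.4
ee_pos: [0.4724, -0.0764, 0.271]
tcp_rot: [[0.928, 0.372, 0.003], [0.372, -0.928, 0.001], [0.003, 0.0, -1.0]]
contact_force: [1.2, -0.8, -0.3]
grip_width: 0.84
grasp_force: 0.0
```

Request:
jog_arm(commands=[0,0,0,0,-4.5,0,40,0,0,0,0,-4.5,0,40,0,0,0,0,-4.5,0,40,0,0,0,0,-4.5,0,40,0,0,0,0,-4.5,0,40,0,0,0,0,0,0,40,0,0,0,0,0,0,40])

```text
time: 23.1
ee_pos: [0.4718, -0.3011, 0.2699]
tcp_rot: [[0.93, 0.368, 0.0], [0.368, -0.93, 0.001], [0.0, -0.001, -1.0]]
contact_force: [0.7, 1.3, -0.3]
grip_width: 0.843
grasp_force: 0.0
```

```bash
python3 - <<'E'
from h import *
t=read_camera('top');s=read_camera('scene')
im=np.zeros((600,800,3),np.uint8); im[:400,:400]=cv2.resize(t[140:235,215:310],(400,400),interpolation=cv2.INTER_CUBIC); im[:400,400:]=cv2.resize(s[150:260,240:400],(400,275),interpolation=cv2.INTER_CUBIC) if 0 else cv2.resize(s[130:260,255:385],(400,400),interpolation=cv2.INTER_CUBIC)
im[400:]=cv2.resize(t[130:260,120:500],(800,274))[:200] if 0 else cv2.resize(t[135:255,20:500],(800,200))
cv2.imwrite('pics/p6.png',im); print(manip.get_obs()['time'])
E
```

```text
23.2
```

View pics/p6.png

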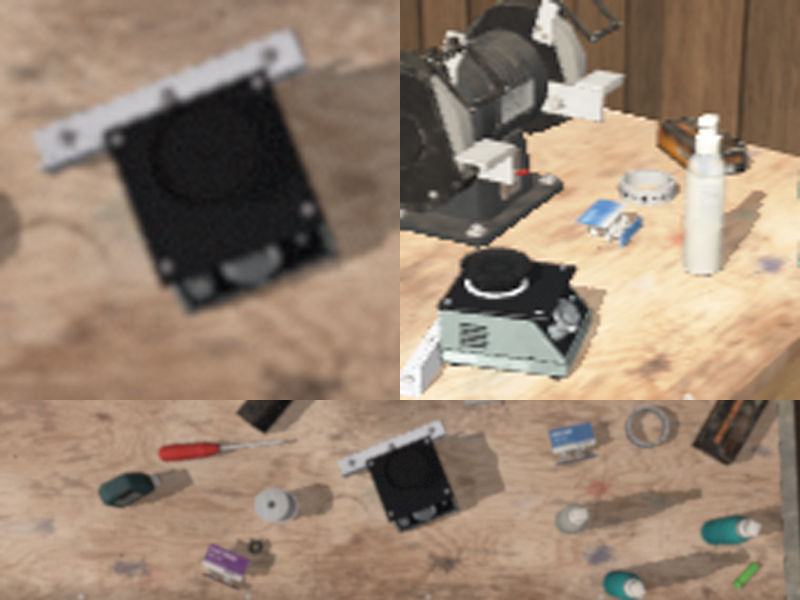

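The mixer is flush against the angle (screws unmoved at (116,139) and (258,83)). The bottle stands upright at (705,230), clear of the mixer, and everything else is where it was.

```bash
python3 -c "
from station import manip
print(manip.hand_in())"
```

```text
the job is handed in; nothing more can be done
None
```

I handed the job in at about 23 s of the 62 s allowed: mixer flush against the angle, button pressed fully in and held over 0.8 s, head pressed fully down with the upright bottle for about 1.2 s, and the bottle standing clear on the bench; the fingertips briefly reached about 51 N on the button, and the hand-in returned no verdict.

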